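# Tamp the cold bricks level in the specimen box

### The arm

A 7-joint arm with a two-finger parallel gripper is mounted at the origin on the work surface. World frame = base frame: x ahead of the robot, y to its left, z up, the work surface at z = 0. Lengths are in m, angles in rad, forces in N, time in s.
With the tool pointing down it reaches from about 0.425 to 0.925 m from the base axis. Payload 6.8 kg.
Tool frame: the origin (TCP) lies midway between the tips of the shut fingers; the grasp point (between the pads) lies 19 mm behind it; z points along the fingers, x is the direction in which the jaws open and shut, and the axes are right-handed (so a half turn about z gives the same grasp; the last joint's range is limited). The gripper opens to 85 mm and grips with 20 to 120 N. Pads are 22 mm wide; open, the fingers measure 114 mm over their backs; the gripper's body (76 mm by 85 mm) begins 54 mm behind the grasp point. The pads swing forward as they close: fully open they stand 13 mm farther back than shut.
Start: joints at [-1.33, 0.477, 0.022, 1.555, -0.011, 1.109, -0.083], TCP at [0.231, 0.634, 0.231] pointing down, gripper open.
Joint ranges: [-2.96, 2.96], [-0.34, 2.1], [-1.41, 1.46], [0.24, 2.44], [-1.37, 4.51], [0.17, 1.92], [-2.96, 2.96]. Speed limits (rad/s): [2.39, 2.39, 3.14, 3.14, 3.14, 3.14, 3.14].

### API

Orientations are given as a rotation vector (axis times angle).
In Python, from cell import arm gives the robot as it stands. The module is installed in compiled form; this text tells all that it offers.
- The arm moves only by the tool apply_moves, never from a script. Its argument "plan" is a list that holds one entry, the list of rows, each a list of 5 numbers: the opening, from 0 (shut) to 1 (fully open), then the shift along the tool's x, y, z in mm, then the turn about the tool's z in units of 5 degrees (1.0 is 5 degrees). In form: [[[fingers, x, y, z, roll], ...]]. A call has 1 to 10 rows; each row is the pose to reach, as a shift and turn from the pose measured when the call began, along the tool's axes at that moment; what a row does not reach only later rows make up. A row lasts 1/10 s, in which the tool goes at most 50 mm and 8.59 degrees, less where a joint would pass 70% of its speed; a pose out of reach is approached as far as the arm can. A call with a gripper value outside its range is refused whole. The fingers move at their own pace and stop on an object; "squeeze" is the grip in N (left out, the last holds). Time passes only in rows, so rows that repeat a pose let the fingers close. It gives the time, the measured TCP pose, the force and the opening at its end, in the units of the state.
- arm.get_state(): the state, without advancing time (a new reading comes with each control period).
- arm.capture(name): name is "scene" or "top"; returns the picture (420x560x3 uint8, red, green, blue); there is no depth.
- arm.get_calibration(name): a dict with "fx", "fy", "cx", "cy" (pixels), "xyz" and "orientation" of the camera in the world. Camera axes: x right, y up, looking along -z (the intrinsics and any distortion apply to the point x, -y, -z); pixel columns grow to the right and rows downward; lengths in m; the calibration is good to about 2 mm. A picture is of the moment at which its call begins. get_calibration takes no time and is no camera call.
- arm.hand_in(): hands the job in, once; it reports no verdict.
The state is a dict: "clock": time; "joint_positions": joint angles; "qvel": joint speeds; "tau": joint torques, N m; "tool_pos": TCP position; "tcp_rot": TCP orientation; "force": force on the tool from outside, world axes, zero at the start; "ft_torque": the same for the moment, N m; "width": finger opening in m.
Only numpy, scipy, OpenCV 4.12 (cv2) and the standard library are available. Lean on these libraries where they do the work, as an engineer would, in place of code of your own. Each camera call takes 0.05 s, during which the arm holds its last target.

### The job

In each of the two troughs of the cold box the middle brick stands proud. Take the flat tamper from its steel tray by the handle and, first in the left trough (seen from the robot), then in the right one, tamp the middle brick down until it is level with its two neighbours and the row stands hard on the ledge below, and keep leaning on it with 15 to 20 N for half a second; the shell cracks above 30 N, and only the tamper may touch the bricks. Then stand the tamper upright in its tray again, let go, and leave the other things on the table where they are.

Things in the scene. Friction and masses are not known exactly. Their poses are not given: they have to be found in the camera images.
- coldbox: grey insulated cold box base, open on top, fixed to the table, outside 143 (its x) by 106 (its y) by 68 high; origin on the table, under the middle of the two troughs. The troughs run along its x axis, one at y = +22.5 (left), one at y = -22.5 (right), 8 thick rib between
- trough_l (a point): left trough: middle of the sprung strip its bricks lie on, 30 above the table; axes of the cold box. 37 wide, walls 38 above this point. Closed at x = -47 by a fixed wall, at x = +47 by a sprung end plate that yields up to 11 mm (3 N, then 0.5 N per mm). Under load the strip sinks (3 N, then 0.3 N per mm) till the bricks meet a hard ledge, 1 to 15 mm down, depth unknown
- trough_r (a point): right trough: middle of its sprung strip, 30 above the table, same make, its own ledge depth
- tray: shallow steel tray fixed to the table, 130 (its x) by 110 by 12 high, sides 3 thick; origin under its middle on the table; its floor is 3 above the table. The tamper starts standing in it
- tamper_grip (a point): the flat tamper, standing upright: a steel sole plate 40 (its x) by 30 (its y) by 8 thick, a thin stem 14 across, and on top a black square handle 24 by 24, from 55 to 125 above the underside of the sole. This point is on its axis, in the middle of the handle, 90 above the underside of the sole; z points up; about 0.28 kg
- tamper_sole (a point): the same tamper: middle of the underside of its sole plate, axes as above
- brick_l1_center (a point): left trough (y = +22.5 of the cold box), the end brick by the fixed wall, lying on the strip; chunky hard white cold brick, 34 by 34 and 30 high, long edges rounded 10 mm, 0.035 kg; point at its centre (15 above its underside; 45 above the table at the start)
- brick_l2_center (a point): left trough (y = +22.5 of the cold box), middle brick, wedged on the rounded edges of its neighbours, about 22 mm proud; pushed down (8 to 16 N) it forces them apart against the sprung plate, shifts about 4 mm to +x, and only stays down if pushed right home; same shape, point at its centre
- brick_l3_center (a point): left trough (y = +22.5 of the cold box), the end brick by the sprung plate, lying on the strip; same shape, point at its centre
- brick_r1_center (a point): right trough (y = -22.5 of the cold box), the end brick by the fixed wall, lying on the strip; same shape, point at its centre
- brick_r2_center (a point): right trough (y = -22.5 of the cold box), middle brick, wedged on the rounded edges of its neighbours, about 22 mm proud; pushed down (8 to 16 N) it forces them apart against the sprung plate, shifts about 4 mm to +x, and only stays down if pushed right home; same shape, point at its centre
- brick_r3_center (a point): right trough (y = -22.5 of the cold box), the end brick by the sprung plate, lying on the strip; same shape, point at its centre
- gel: bystander: amber bottle with green cap, 56 across, 170 high, loose; origin under its middle
- tape: bystander: grey roll of tape lying flat, 64 across, 25 high, loose; origin under its middle
- pills: bystander: small amber jar with white cap, 44 across, 70 high, loose; origin under its middle
- dish: bystander: steel bowl, 110 across, 45 high, loose; origin under its middle
- penlight: bystander: aluminium penlight, 13 thick, 130 long, lying on the table, loose; origin under its middle
Things that resemble listed ones, but are neither listed nor needed, are in the scene too. Several things have the shape of the tray; the one meant has the colours described above. Leave any red look-alike of the coldbox alone.

How it is judged:
On the way, in this order (a step that is already met when the one before it is completed fails the run):
1. the left trough is tamped: its middle brick is level with both neighbours (within 3 mm) while the tamper presses on it with more than 12 N, for 0.3 s (z of brick_l2_center in the frame of brick_l1_center between -0.003 and 0.003 m and z of brick_l2_center in the frame of brick_l3_center between -0.003 and 0.003 m and contact force between tamper and brick_l2 above 12 N), for 0.3 s.
2. then the right trough is tamped: its middle brick is level with both neighbours (within 3 mm) while the tamper presses on it with more than 12 N, for 0.3 s (z of brick_r2_center in the frame of brick_r1_center between -0.003 and 0.003 m and z of brick_r2_center in the frame of brick_r3_center between -0.003 and 0.003 m and contact force between tamper and brick_r2 above 12 N), for 0.3 s.
At the end, for the whole second after the job is handed in: in both troughs the middle brick is level with its two neighbours (within 3 mm), all six bricks lie flat in their troughs (0.12 rad), and the tamper stands upright (within 0.1 rad), released and at rest on the floor of its tray (its middle within 45 mm of the tray's, along x and y) (z of brick_l2_center in the frame of brick_l1_center between -0.003 and 0.003 m and z of brick_l2_center in the frame of brick_l3_center between -0.003 and 0.003 m and z of brick_r2_center in the frame of brick_r1_center between -0.003 and 0.003 m and z of brick_r2_center in the frame of brick_r3_center between -0.003 and 0.003 m and angle between each of brick_l1_center, brick_l2_center, brick_l3_center, brick_r1_center, brick_r2_center, brick_r3_center's own z axis and vertical below 0.12 rad and x of tamper_sole in the frame of tray between -0.045 and 0.045 m and y of tamper_sole in the frame of tray between -0.045 and 0.045 m and z of tamper_sole in the frame of tray below 0.007 m and angle between tamper_sole's own z axis and vertical below 0.1 rad and linear speed of tamper below 0.02 m/s and x of brick_l1_center in the frame of trough_l between -0.05 and 0.05 m and y of brick_l1_center in the frame of trough_l between -0.006 and 0.006 m and z of brick_l1_center in the frame of trough_l between -0.003 and 0.0185 m and x of brick_l2_center in the frame of trough_l between -0.05 and 0.05 m and y of brick_l2_center in the frame of trough_l between -0.006 and 0.006 m and z of brick_l2_center in the frame of trough_l between -0.003 and 0.0185 m and x of brick_l3_center in the frame of trough_l between -0.05 and 0.05 m and y of brick_l3_center in the frame of trough_l between -0.006 and 0.006 m and z of brick_l3_center in the frame of trough_l between -0.003 and 0.0185 m and x of brick_r1_center in the frame of trough_r between -0.05 and 0.05 m and y of brick_r1_center in the frame of trough_r between -0.006 and 0.006 m and z of brick_r1_center in the frame of trough_r between -0.003 and 0.0185 m and x of brick_r2_center in the frame of trough_r between -0.05 and 0.05 m and y of brick_r2_center in the frame of trough_r between -0.006 and 0.006 m and z of brick_r2_center in the frame of trough_r between -0.003 and 0.0185 m and x of brick_r3_center in the frame of trough_r between -0.05 and 0.05 m and y of brick_r3_center in the frame of trough_r between -0.006 and 0.006 m and z of brick_r3_center in the frame of trough_r between -0.003 and 0.0185 m); the robot touches nothing.
It fails at once if a brick gets more than 30 N from the tamper (contact force between tamper and brick_l1 above 30 N or contact force between tamper and brick_l2 above 30 N or contact force between tamper and brick_l3 above 30 N or contact force between tamper and brick_r1 above 30 N or contact force between tamper and brick_r2 above 30 N or contact force between tamper and brick_r3 above 30 N).
It fails at once if the gripper or arm touches a brick (contact force between any of the fingers, the arm and brick_l1 above 0.5 N or contact force between any of the fingers, the arm and brick_l2 above 0.5 N or contact force between any of the fingers, the arm and brick_l3 above 0.5 N or contact force between any of the fingers, the arm and brick_r1 above 0.5 N or contact force between any of the fingers, the arm and brick_r2 above 0.5 N or contact force between any of the fingers, the arm and brick_r3 above 0.5 N).
It fails at once if a bystander is moved more than 30 mm (distance of any of gel, tape, pills, dish, penlight from where it was at the start of the episode above 0.03 m).
It also fails if it takes over 64 s, if anything falls off the work surface, if the arm or the gripper's body presses on something with over 40 N, if the wrist force passes 120 N, or if a joint passes its speed limit or range.

## Working session

There is one attempt and no reset: what is moved stays moved. The work goes in short steps, Python scripts to look and compute and a tool call to move; the robot and the scene stay as the last step left them, time stands still between calls to the robot, and variables do not carry over. Pictures are saved under pics/ and viewed, and the job is handed in when it is done.

Besides the shell and the picture viewer there is one more tool, called after "Call:" by a JSON object that holds its "op" and its "data", one argument or row to a line. apply_moves: Moves the arm, as the interface text tells. Its arguments: {"type":"object","properties":{"plan":{"type":"array","items":{"type":"array","items":{"type":"array","items":{"type":"number"}}}},"squeeze":{"type":"number"}},"required":["plan"]}

```bash
mkdir -p pics; python3 - <<'E'
from cell import arm
import cv2
for n in("scene","top"):
    im=arm.capture(n); cv2.imwrite(f"pics/{n}0.png",cv2.cvtColor(im,cv2.COLOR_RGB2BGR)); print(arm.get_calibration(n))
print(arm.get_state())
E
```

```text
{'fx': 382.4599313981488, 'fy': 382.4599313981488, 'cx': 279.1771193760334, 'cy': 208.05257011120057, 'xyz': array([0.82018787, 0.54697926, 0.66794252]), 'orientation': array([0.28301795, 1.10199109, 2.47858404])}
{'fx': 523.4803939163668, 'fy': 523.4803939163668, 'cx': 284.7406812041414, 'cy': 212.56014604303343, 'xyz': array([ 0.42372903, -0.05070669,  1.58446734]), 'orientation': array([ 0.05169541, -0.05583244, -1.58557074])}
{'clock': 0.1, 'joint_positions': array([-1.330101  ,  0.47775481,  0.02236242,  1.55632724, -0.01148491,
        1.10930671, -0.08305926]), 'qvel': array([ 0.00112694, -0.0011709 , -0.000373  , -0.00351299,  0.00015571,
        0.00050392, -0.00020487]), 'tau': array([ 4.81097100e-03, -5.97766542e+01,  1.61419831e+00, -2.81951362e+01,
        1.28915504e-02,  4.99232745e-03,  6.34761449e-06]), 'tool_pos': array([0.23053795, 0.63385234, 0.23040898]), 'tcp_rot': array([ 2.57227479e+00,  1.80174100e+00, -2.00633479e-03]), 'force': array([ 0.61256447, -0.80876106, -0.00607388]), 'ft_torque': array([ 0.0311887 ,  0.00473171, -0.00666544]), 'width': 0.08533678029801205}
```

View pics/scene0.png

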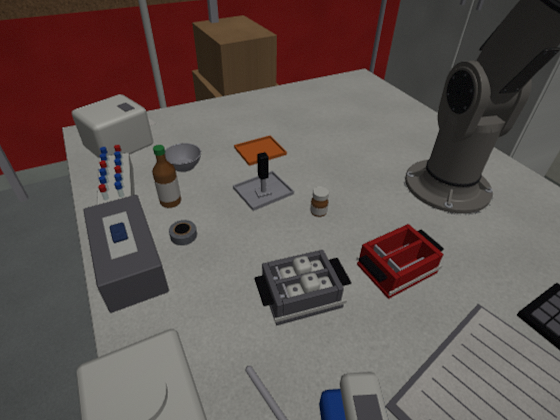

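View pics/top0.png

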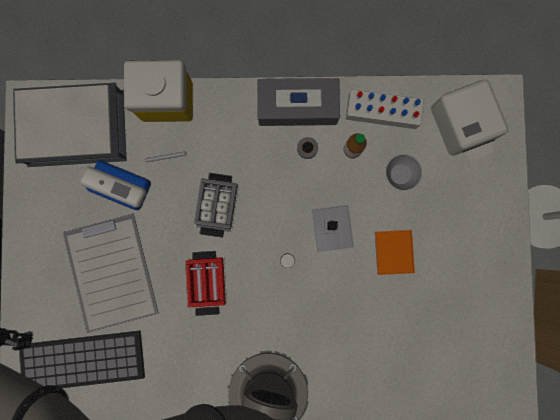

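```bash
cat > h.py <<'E'
import numpy as np,cv2
from scipy.spatial.transform import Rotation as R
from cell import arm
def cam(n):
    c=arm.get_calibration(n);K=np.array([[c['fx'],0,c['cx']],[0,c['fy'],c['cy']],[0,0,1]])
    return K,R.from_rotvec(c['orientation']).as_matrix(),np.array(c['xyz'])
def ray(n,u,v,z):
    K,Rm,p=cam(n); d=np.linalg.inv(K)@np.array([u,v,1]); d=Rm@(d*[1,-1,-1]); return p+d*(z-p[2])/d[2]
def proj(n,X):
    K,Rm,p=cam(n); q=(np.atleast_2d(X)-p)@Rm*[1,-1,-1]; q=q@K.T; return q[:,:2]/q[:,2:]
def crop(n,u0,v0,u1,v1,s,out,im=None):
    if im is None: im=cv2.cvtColor(arm.capture(n),cv2.COLOR_RGB2BGR)
    cv2.imwrite(out,cv2.resize(im[v0:v1,u0:u1],None,fx=s,fy=s,interpolation=cv2.INTER_CUBIC))
E
python3 - <<'E'
from h import *
a=cv2.imread("pics/top0.png");b=cv2.imread("pics/scene0.png")
crop("top",185,165,255,245,7,"pics/c1.png",a)
crop("top",300,195,365,260,8,"pics/c2.png",a)
crop("scene",250,240,360,325,7,"pics/c3.png",b)
crop("scene",225,145,305,215,7,"pics/c4.png",b)
E
```

```text
(no output)
```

View pics/c1.png

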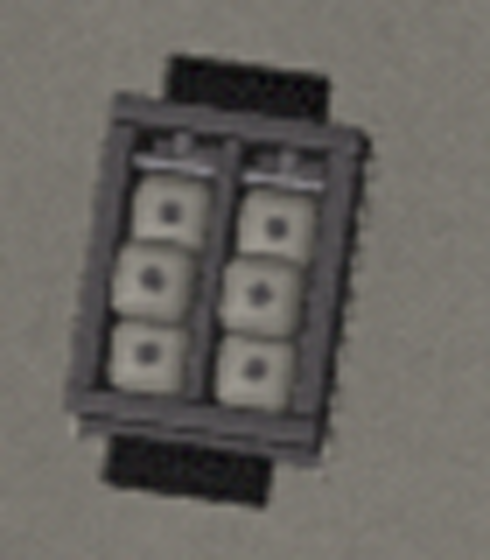

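View pics/c2.png

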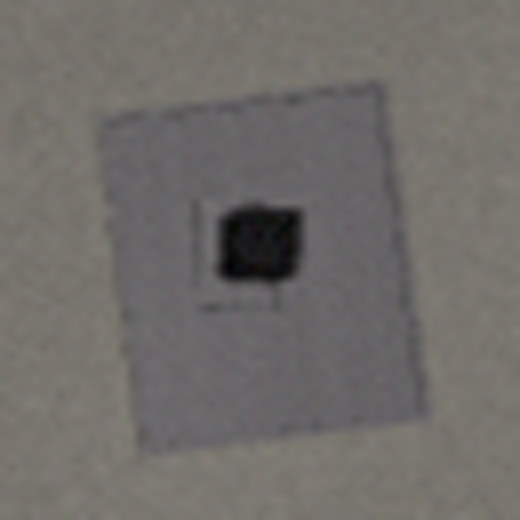

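View pics/c3.png

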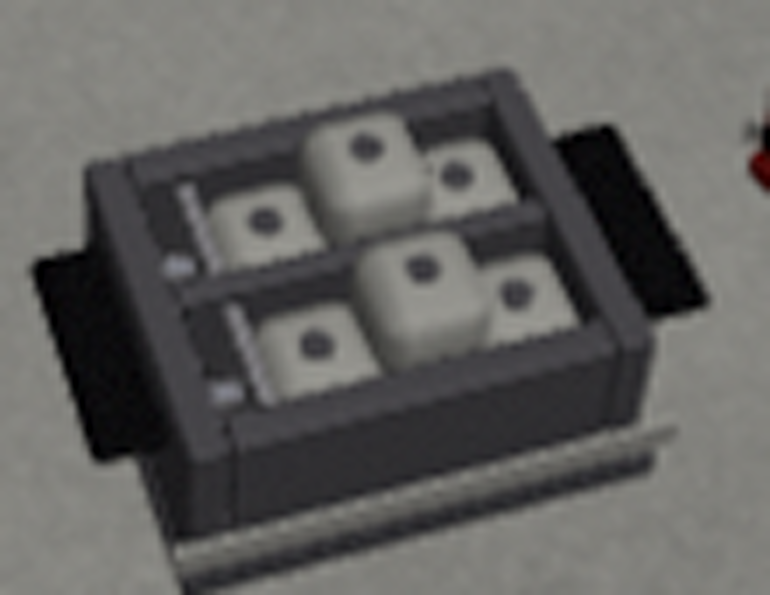

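View pics/c4.png

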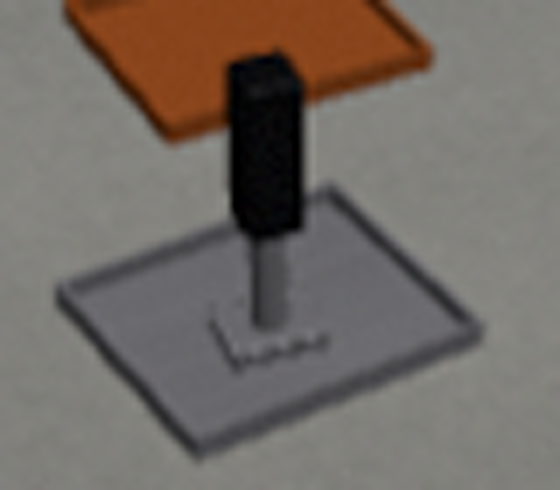

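```bash
python3 - <<'E'
from h import *
from scipy.optimize import least_squares
f=lambda o,s,p:(np.array(p)+.5)/s-.5+o
T=f([185,165],7,[(147,352),(152,279),(171,212),(255,368),(260,293),(276,228)])
S=f([250,240],7,[(457,176),(368,147),(265,222),(517,292),(424,267),(317,345)])
M=np.array([(-30,22.5,60),(0,22.5,82),(30,22.5,60),(-30,-22.5,60),(0,-22.5,82),(30,-22.5,60)])/1e3
def tr(p,M):
    c,s=np.cos(p[2]),np.sin(p[2]); return M@np.array([[c,s,0],[-s,c,0],[0,0,1]])+[p[0],p[1],0]
for nm in("both","top","scene"):
    def r(p):
        X=tr(p,M); a=(proj("top",X)-T).ravel();b=(proj("scene",X)-S).ravel()
        return np.r_[a,b] if nm=="both" else a if nm=="top" else b
    s=least_squares(r,[.5,.15,0]);print("box",nm,s.x.round(4),np.abs(s.fun).max().round(2),s.fun.round(1))
# corners of box top rim in top: TL,TR,BR? 
for q in f([185,165],7,[(118,95),(365,132),(322,440),(70,408)]): print(ray("top",*q,.068).round(4))
Q=f([300,195],8,[(98,118),(380,85),(428,412),(145,452)])
P=[ray("top",*q,.012) for q in Q];[print("tray",x.round(4)) for x in P];print(np.mean(P,0), [np.linalg.norm(P[i]-P[i-1]).round(4) for i in range(4)])
Q2=f([225,145],7,[(60,292),(333,188),(482,330),(200,455)])
P2=[ray("scene",*q,.012) for q in Q2];[print("trayS",x.round(4)) for x in P2];print(np.mean(P2,0))
print("handle top/T",ray("top",*f([300,195],8,(259,243)),.128))
h=f([225,145],7,[(230,65),(270,50),(300,62),(262,80)]) 
for q in h: print("handle S",ray("scene",*q,.128).round(4))
print(ray("scene",*h.mean(0),.128))
print("hand bot",ray("scene",*f([225,145],7,(268,326)),.011))
h=f([300,195],8,[(222,205),(300,208),(297,280),(222,280)])
for q in h: print("handle T",ray("top",*q,.128).round(4))
st=arm.get_state();print(R.from_rotvec(st['tcp_rot']).as_matrix().round(4))
for nm,q,z in(("gel",(357,140),.17),("tape",(307,148),.025),("pills",(288,260),.07),("dish",(404,172),.045),("pen",(165,156),.01)):print(nm,ray("top",*q,z).round(3))
E
```

```text
box both [ 0.5504  0.1469 -0.3827] 21.21 [ -1.2  -2.1   0.8  -1.9   2.9  -1.2  -2.3   1.2  -0.1   1.7   2.2   2.
   7.1  19.3   5.4  17.3   4.   14.4  -5.  -15.1  -5.7 -17.9  -5.7 -21.2]
box top [ 0.5503  0.148  -0.1619] 0.18 [ 0.1  0.2 -0.1 -0.2 -0.1 -0.1 -0.   0.1 -0.1  0.1  0.1 -0.1]
box scene [ 0.5501  0.1463 -0.886 ] 26.28 [  0.6  24.4  -0.5  16.1  -0.5   7.2  -0.2  -8.9  -0.1 -17.4   0.8 -26.3]
[0.6318 0.1858 0.068 ]
[0.6147 0.0831 0.068 ]
[0.4867 0.1021 0.068 ]
[0.5016 0.2063 0.068 ]
tray [ 0.5398 -0.1374  0.012 ]
tray [ 0.5507 -0.2439  0.012 ]
tray [ 0.4274 -0.259   0.012 ]
tray [ 0.4141 -0.1526  0.012 ]
[ 0.48302161 -0.19819849  0.012     ] [np.float64(0.1266), np.float64(0.107), np.float64(0.1241), np.float64(0.1072)]
trayS [ 0.5564 -0.238   0.012 ]
trayS [ 0.4301 -0.2542  0.012 ]
trayS [ 0.418  -0.1468  0.012 ]
trayS [ 0.5452 -0.1273  0.012 ]
[ 0.48741395 -0.19156803  0.012     ]
handle top/T [ 0.4867794  -0.18619306  0.128     ]
handle S [ 0.5004 -0.195   0.128 ]
handle S [ 0.4834 -0.1977  0.128 ]
handle S [ 0.4768 -0.1861  0.128 ]
handle S [ 0.494  -0.1815  0.128 ]
[ 0.48865611 -0.19003535  0.128     ]
hand bot [ 0.49116726 -0.18535668  0.011     ]
handle T [ 0.5002 -0.1736  0.128 ]
handle T [ 0.4988 -0.2007  0.128 ]
handle T [ 0.4737 -0.1991  0.128 ]
handle T [ 0.4741 -0.173   0.128 ]
[[ 3.417e-01  9.398e-01 -4.000e-04]
 [ 9.398e-01 -3.417e-01 -1.600e-03]
 [-1.700e-03  1.000e-04 -1.000e+00]]
gel [ 0.716 -0.256  0.17 ]
tape [ 0.724 -0.126  0.025]
pills [ 0.39  -0.063  0.07 ]
dish [ 0.644 -0.411  0.045]
pen [0.709 0.305 0.01 ]
```

```bash
python3 - <<'E'
from h import *
from scipy.optimize import least_squares
f=lambda o,s,p:(np.array(p)+.5)/s-.5+o
T=f([185,165],7,[(147,352),(152,279),(171,212),(255,368),(260,293),(276,228)])
S=f([250,240],7,[(517,292),(424,267),(317,345),(457,176),(368,147),(265,222)])
M=np.array([(-30,22.5,60),(0,22.5,82),(30,22.5,60),(-30,-22.5,60),(0,-22.5,82),(30,-22.5,60)])/1e3
def tr(p,M):
    c,s=np.cos(p[2]),np.sin(p[2]); return M@np.array([[c,s,0],[-s,c,0],[0,0,1]])+[p[0],p[1],0]
for nm in("both","top","scene"):
    def r(p):
        X=tr(p,M); a=(proj("top",X)-T).ravel();b=(proj("scene",X)-S).ravel()
        return np.r_[a,b] if nm=="both" else a if nm=="top" else b
    s=least_squares(r,[.5,.15,0]);print("box",nm,s.x.round(4),np.abs(s.fun).max().round(2),s.fun.round(1)); print(tr(s.x,M[[1,4]]+[.002,0,0]))
# tamper/handle with both cams: handle top corners; yaw
c=f([300,195],8,[(222,205),(300,208),(297,280),(222,280)]); d=f([225,145],7,[(230,65),(270,50),(300,62),(262,80)])
C=np.array([(12,12,128),(12,-12,128),(-12,-12,128),(-12,12,128)])/1e3
D=C[[1,2,3,0]]
def r(p):X=tr(p,C);Y=tr(p,D);return np.r_[(proj("top",X)-c).ravel(),(proj("scene",Y)-d).ravel()]
s=least_squares(r,[.487,-.187,0]);print(s.x,s.fun.round(1))
E
```

```text
box both [ 0.5508  0.148  -0.1543] 0.36 [ 0.2  0.1 -0.1 -0.3 -0.2 -0.2  0.1 -0.1 -0.  -0.1  0.1 -0.4  0.2  0.1
  0.1  0.2  0.  -0.2  0.3 -0.3 -0.1  0.   0.  -0.2]
[[0.55621053 0.16994158 0.082     ]
 [0.5492951  0.12547612 0.082     ]]
box top [ 0.5503  0.148  -0.1619] 0.18 [ 0.1  0.2 -0.1 -0.2 -0.1 -0.1 -0.   0.1 -0.1  0.1  0.1 -0.1]
[[0.55591729 0.16993221 0.082     ]
 [0.54866316 0.12552076 0.082     ]]
box scene [ 0.551   0.1481 -0.1498] 0.32 [ 0.1  0.1  0.   0.3  0.  -0.1  0.2 -0.3 -0.2  0.1 -0.1 -0.1]
[[0.55636333 0.17000098 0.082     ]
 [0.54964534 0.12550527 0.082     ]]
[ 0.4879902  -0.18802065  0.07052397] [ 0.6  0.4 -0.6 -0.7  0.6 -1.1  1.4 -0.4 -0.8 -0.8  1.8 -1.2  2.2  1.7
 -0.8  1.8]
```

```bash
python3 - <<'E'
from h import *
def enh(n,box,s,out):
    im=np.mean([arm.capture(n).astype(float) for _ in range(6)],0)[:,:,::-1]
    u0,v0,u1,v1=box; c=im[v0:v1,u0:u1]; g=np.clip((c-60)*2.2,0,255).astype(np.uint8)
    cv2.imwrite(out,cv2.resize(g,None,fx=s,fy=s,interpolation=cv2.INTER_CUBIC))
enh("top",(310,205,355,250),13,"pics/e1.png"); enh("scene",(240,150,290,205),11,"pics/e2.png")
E
```

```text
(no output)
```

View pics/e1.png

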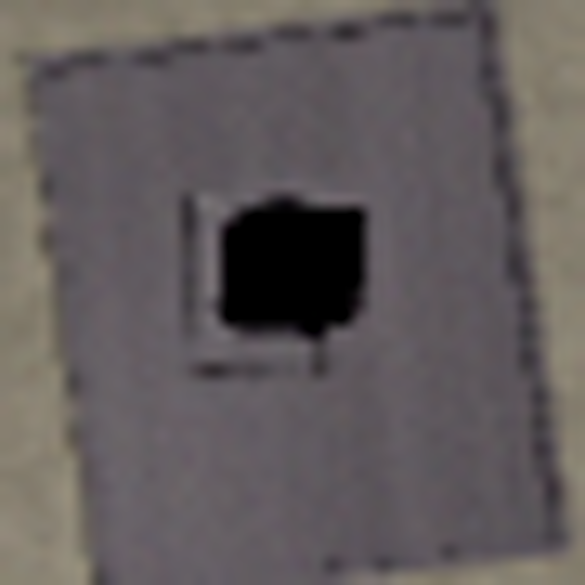

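View pics/e2.png

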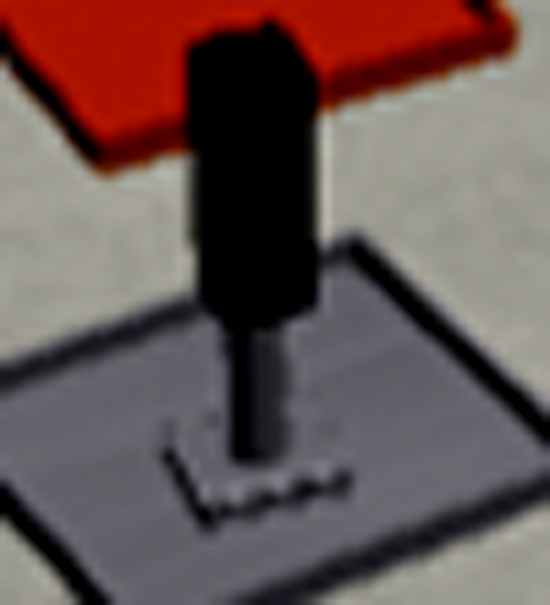

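```bash
python3 - <<'E'
from h import *
f=lambda o,s,p:(np.array(p)+.5)/s-.5+o
A=[ray("top",*q,.006)for q in f([310,205],13,[(187,190),(187,372),(325,372)])]
B=[ray("scene",*q,.006)for q in f([240,150],11,[(165,445),(205,525),(350,482)])]
for P in(A,B):
    print(np.round(P,4)); 
    for i,j in((0,1),(1,2),(0,2)):
        d=P[i]-P[j];print(i,j,np.linalg.norm(d).round(4),np.degrees(np.arctan2(d[1],d[0])).round(1),((P[i]+P[j])/2).round(4))
E
```

```text
[[ 0.5099 -0.1737  0.006 ]
 [ 0.4677 -0.1728  0.006 ]
 [ 0.4672 -0.2048  0.006 ]]
0 1 0.0423 -1.2 [ 0.4888 -0.1733  0.006 ]
1 2 0.032 89.1 [ 0.4674 -0.1888  0.006 ]
0 2 0.0529 36.1 [ 0.4885 -0.1893  0.006 ]
[[ 0.5072 -0.2051  0.006 ]
 [ 0.5108 -0.1727  0.006 ]
 [ 0.4718 -0.1725  0.006 ]]
0 1 0.0326 -96.4 [ 0.509  -0.1889  0.006 ]
1 2 0.039 -0.4 [ 0.4913 -0.1726  0.006 ]
0 2 0.0481 -42.7 [ 0.4895 -0.1888  0.006 ]
```

Call:
{"op": "apply_moves", "data": {
  "plan": [
    [[1,-31,40,0,1.4],[1,-62,80,0,2.8],[1,-93,120,0,4.2],[1,-124,160,0,5.6],[1,-155,200,0,7],[1,-186,240,0,8.4],[1,-217,280,0,9.8],[1,-248,320,0,11.2],[1,-279,360,0,12.6],[1,-310,400,0,14]]
  ],
  "squeeze": 70
}}

```text
clock: 1.7
tool_pos: [0.4983, 0.2098, 0.2318]
tcp_rot: [-3.141, 0.007, -0.001]
force: [1.1, -0.3, -0.5]
width: 0.0854
```

Call:
{"op": "apply_moves", "data": {
  "plan": [
    [[1,-1,48,0,0],[1,-2,96,0,0],[1,-3,144,0,0],[1,-4,192,0,0],[1,-5,240,0,0],[1,-6,288,0,0],[1,-7,336,0,0],[1,-7,375,0,0],[1,-7,399,0,0],[1,-7,399,0,0]]
  ]
}}

```text
clock: 2.7
tool_pos: [0.4888, -0.1935, 0.2319]
tcp_rot: [3.14, -0.017, 0.003]
force: [0.3, 0.8, -0.2]
width: 0.0854
```

```bash
python3 - <<'E'
from h import *
crop("scene",190,90,340,215,5,"pics/g1.png")
s=arm.get_state();print(s['tool_pos'],s['tcp_rot'],s['joint_positions'])
E
```

```text
[ 0.48915676 -0.19096054  0.23163577] [-3.14118792e+00  1.28812234e-02 -1.84585139e-03] [-0.28896879  0.25986026  0.65164052  1.94537985 -0.18777477  0.99502325
  0.4410166 ]
```

View pics/g1.png

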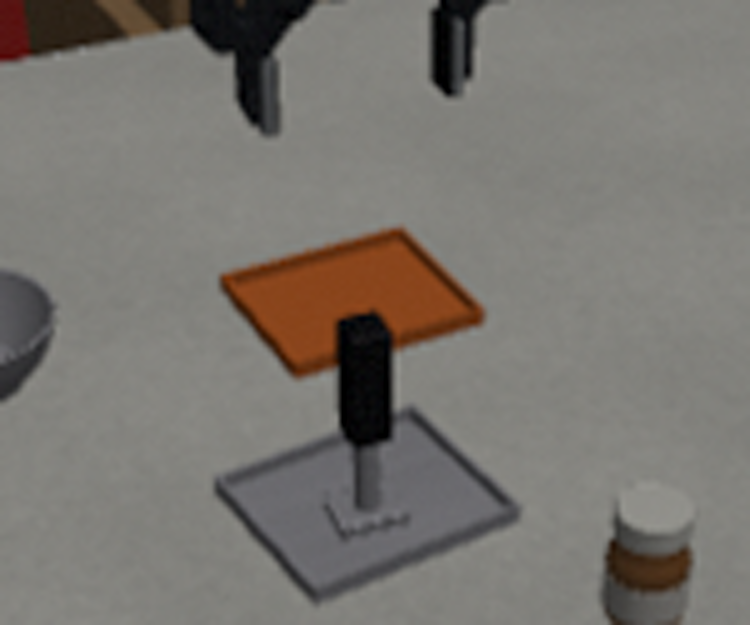

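Call:
{"op": "apply_moves", "data": {
  "plan": [
    [[1,0,-1,40,0],[1,0,-1,80,0],[1,0,-1,115,0],[1,0,-1,140,0],[1,0,-1,155,0],[1,0,-1,160,0],[1,0,-1,160,0],[1,0,-1,160,0]]
  ]
}}

```text
clock: 3.55
tool_pos: [0.4903, -0.1899, 0.0727]
tcp_rot: [-3.141, 0.012, -0.005]
force: [0.4, -0.4, 0.1]
width: 0.0856
```

Call:
{"op": "apply_moves", "data": {
  "plan": [
    [[0,0,0,0,0],[0,0,0,0,0],[0,0,0,0,0],[0,0,0,0,0],[0,0,0,0,0],[0,0,0,0,0],[0,0,0,0,0],[0,0,0,0,0]]
  ]
}}

```text
clock: 4.35
tool_pos: [0.4901, -0.19, 0.0728]
tcp_rot: [-3.141, 0.013, -0.005]
force: [-1.5, -0.7, 3.7]
width: 0.0232
```

```bash
python3 - <<'E'
from h import *
crop("scene",190,90,340,215,5,"pics/g2.png")
s=arm.get_state();print(s['tool_pos'],s['tcp_rot'],s['width'],s['force'],s['ft_torque'])
E
```

```text
[ 0.49012421 -0.19000326  0.07282555] [-3.14126396  0.01273649 -0.00448866] 0.02352715350648748 [-2.45253682  0.89684277  4.14374684] [ 0.07668346  0.50609469 -0.05229227]
```

View pics/g2.png

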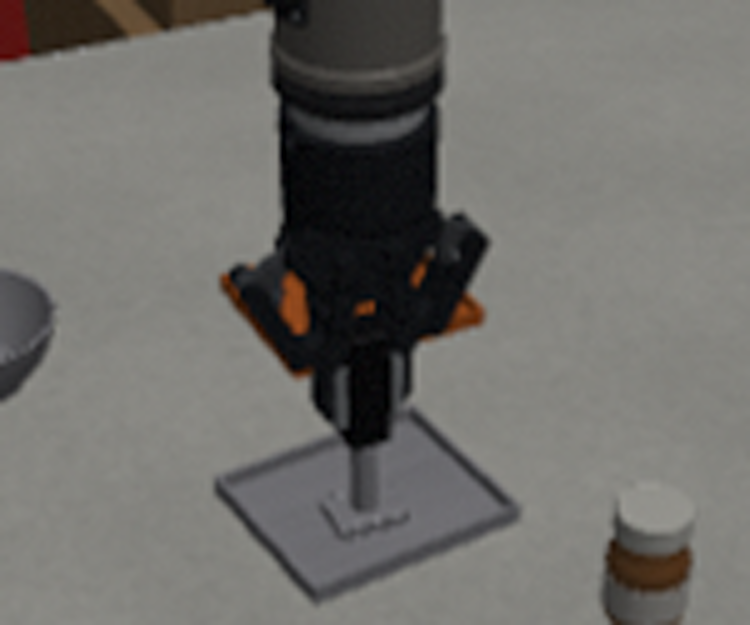

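Call:
{"op": "apply_moves", "data": {
  "plan": [
    [[0,0,0,-10,0],[0,0,0,-35,0],[0,0,0,-70,0],[0,0,0,-105,0],[0,0,0,-140,0],[0,0,0,-165,0],[0,0,0,-177,0],[0,0,0,-177,0],[0,0,0,-177,0]]
  ]
}}

```text
clock: 5.3
tool_pos: [0.489, -0.1896, 0.2488]
tcp_rot: [-3.141, 0.012, -0.002]
force: [-0.7, 0.4, -2.4]
width: 0.0236
```

Call:
{"op": "apply_moves", "data": {
  "plan": [
    [[0,5,-25,0,0.2],[0,12,-65,0,0.4],[0,19,-110,0,0.6],[0,28,-155,0,0.8],[0,36,-200,0,1.0],[0,44,-245,0,1.2],[0,51,-290,0,1.4],[0,58,-325,0,1.6],[0,62,-350,0,1.7],[0,64,-360,0,1.7]]
  ]
}}

```text
clock: 6.3
tool_pos: [0.5546, 0.1732, 0.2467]
tcp_rot: [3.132, -0.238, -0.003]
force: [-1.0, 0.2, -1.4]
width: 0.0232
```

Call:
{"op": "apply_moves", "data": {
  "plan": [
    [[0,0,0,0,0],[0,0,0,0,0],[0,0,0,0,0]]
  ]
}}

```text
clock: 6.6
tool_pos: [0.5545, 0.171, 0.2463]
tcp_rot: [3.131, -0.242, -0.004]
force: [0.1, -1.6, -2.0]
width: 0.0238
```

```bash
python3 - <<'E'
from h import *
crop("scene",220,150,380,330,3.3,"pics/g3.png")
crop("top",165,145,285,265,4.5,"pics/g4.png")
s=arm.get_state();print(s['clock'],s['tool_pos'],s['tcp_rot'],s['width'],s['force'],s['ft_torque']); print(R.from_rotvec(s['tcp_rot']).as_matrix().round(4))
E
```

```text
6.7 [0.55472869 0.17142293 0.24676952] [ 3.13152017e+00 -2.41784970e-01 -3.05097816e-03] 0.023233122584752786 [-0.25590249  0.15964692 -2.18366057] [-0.02637903  0.03391102 -0.02927897]
[[ 9.881e-01 -1.535e-01 -2.000e-03]
 [-1.535e-01 -9.881e-01 -6.000e-04]
 [-1.900e-03  9.000e-04 -1.000e+00]]
```

View pics/g3.png

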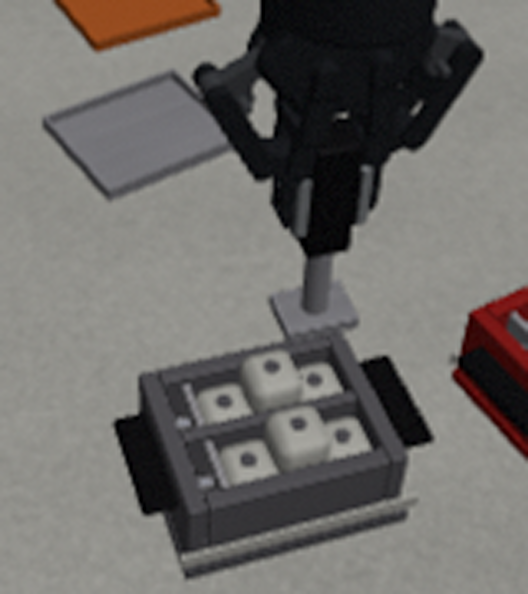

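View pics/g4.png

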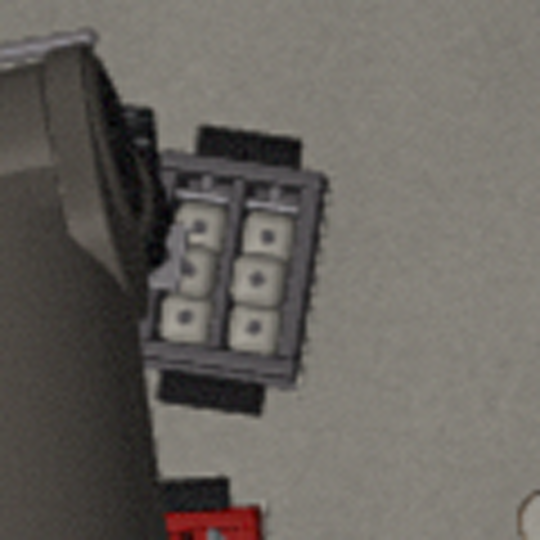

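```bash
python3 - <<'E'
from h import *
s=arm.get_state();p=s['tool_pos'];Rm=R.from_rotvec(s['tcp_rot']).as_matrix()
im=cv2.imread("pics/g3.png")
for z in(.070,.062):
  X=[p+Rm@np.array([a,b,z]) for a,b in((.02,.015),(.02,-.015),(-.02,-.015),(-.02,.015))]
  q=(proj("scene",X)-[220,150]+.5)*3.3-.5
  print(q.round(1)); cv2.polylines(im,[q.round().astype(int)],True,(0,255,0) if z>.065 else (0,0,255),1)
cv2.imwrite("pics/g3o.png",cv2.resize(im[240:480,180:460],None,fx=2.8,fy=2.4))
E
```

```text
[[267.  301.5]
 [286.9 342.2]
 [358.4 325.5]
 [336.5 285.9]]
[[267.8 291.1]
 [287.9 331.9]
 [359.9 315.1]
 [337.8 275.5]]
```

View pics/g3o.png

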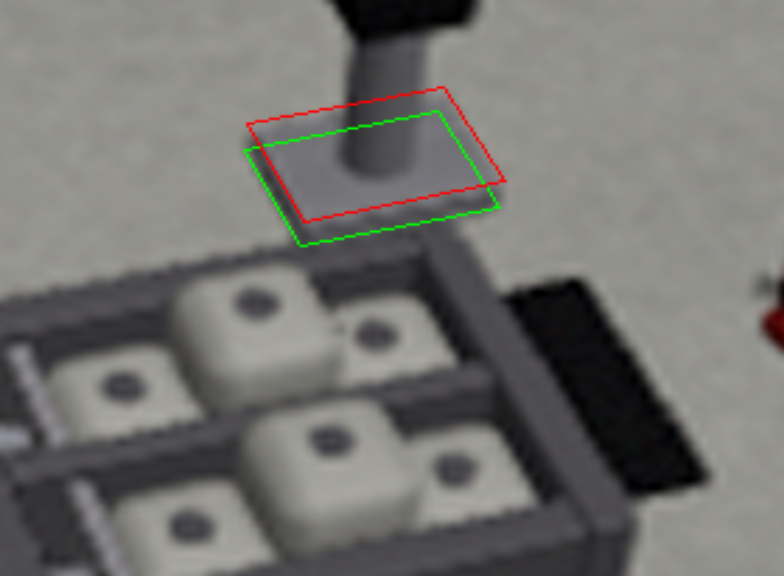

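Call:
{"op": "apply_moves", "data": {
  "plan": [
    [[0,1.5,1.5,15,0],[0,1.5,1.5,40,0],[0,1.5,1.5,62,0],[0,1.5,1.5,78,0],[0,1.5,1.5,84,0],[0,1.5,1.5,85,0],[0,1.5,1.5,85,0],[0,1.5,1.5,85,0]]
  ]
}}

```text
clock: 7.5
tool_pos: [0.5565, 0.1697, 0.1627]
tcp_rot: [-3.132, 0.242, 0.001]
force: [0.3, 0.4, -1.6]
width: 0.0233
```

Call:
{"op": "apply_moves", "data": {
  "plan": [
    [[0,0,0,4,0],[0,0,0,8,0],[0,0,0,11,0],[0,0,0,13,0],[0,0,0,14,0],[0,0,0,15,0],[0,0,0,15,0]]
  ]
}}

```text
clock: 8.2
tool_pos: [0.5566, 0.1698, 0.1478]
tcp_rot: [-3.132, 0.242, 0.0]
force: [-0.9, 0.8, 1.4]
width: 0.0232
```

Call:
{"op": "apply_moves", "data": {
  "plan": [
    [[0,0,0,1,0],[0,0,0,2,0],[0,0,0,3,0],[0,0,0,4,0],[0,0,0,4,0]]
  ]
}}

```text
clock: 8.7
tool_pos: [0.5566, 0.1698, 0.1437]
tcp_rot: [-3.132, 0.242, 0.0]
force: [-0.3, 0.8, 3.3]
width: 0.023
```

Call:
{"op": "apply_moves", "data": {
  "plan": [
    [[0,0,0,1,0],[0,0,0,2,0],[0,0,0,3,0],[0,0,0,3,0]]
  ]
}}

```text
clock: 9.1
tool_pos: [0.5567, 0.1698, 0.1406]
tcp_rot: [-3.132, 0.242, 0.0]
force: [-0.3, -0.5, 4.0]
width: 0.0236
```

Call:
{"op": "apply_moves", "data": {
  "plan": [
    [[0,0,0,1,0],[0,0,0,2,0],[0,0,0,3,0],[0,0,0,3,0]]
  ]
}}

```text
clock: 9.5
tool_pos: [0.5573, 0.1699, 0.1381]
tcp_rot: [-3.131, 0.242, -0.002]
force: [-1.5, 0.4, 7.4]
width: 0.0231
```

Call:
{"op": "apply_moves", "data": {
  "plan": [
    [[0,0,0,1,0],[0,0,0,2,0],[0,0,0,3,0],[0,0,0,3,0]]
  ]
}}

```text
clock: 9.9
tool_pos: [0.5583, 0.1699, 0.1358]
tcp_rot: [-3.131, 0.243, -0.005]
force: [-0.3, -0.5, 6.9]
width: 0.0237
```

Call:
{"op": "apply_moves", "data": {
  "plan": [
    [[0,0,0,1,0],[0,0,0,2,0],[0,0,0,3,0],[0,0,0,3,0]]
  ]
}}

```text
clock: 10.3
tool_pos: [0.5592, 0.1699, 0.1332]
tcp_rot: [-3.13, 0.243, -0.008]
force: [0.4, 0.5, 5.7]
width: 0.0233
```

Call:
{"op": "apply_moves", "data": {
  "plan": [
    [[0,0,0,1,0],[0,0,0,2,0],[0,0,0,3,0],[0,0,0,3,0]]
  ]
}}

```text
clock: 10.7
tool_pos: [0.5597, 0.1698, 0.1302]
tcp_rot: [-3.13, 0.243, -0.009]
force: [0.0, 0.2, 2.7]
width: 0.0233
```

Call:
{"op": "apply_moves", "data": {
  "plan": [
    [[0,0,0,1,0],[0,0,0,2,0],[0,0,0,3,0],[0,0,0,3,0]]
  ]
}}

```text
clock: 11.1
tool_pos: [0.5594, 0.1697, 0.1267]
tcp_rot: [-3.131, 0.243, -0.009]
force: [0.1, 1.4, -1.4]
width: 0.0236
```

Call:
{"op": "apply_moves", "data": {
  "plan": [
    [[0,0,0,1,0],[0,0,0,2,0],[0,0,0,2,0]]
  ]
}}

```text
clock: 11.4
tool_pos: [0.5591, 0.1696, 0.1243]
tcp_rot: [-3.131, 0.243, -0.007]
force: [0.3, -0.0, -1.8]
width: 0.0233
```

Call:
{"op": "apply_moves", "data": {
  "plan": [
    [[0,0,0,1,0],[0,0,0,2,0],[0,0,0,2,0]]
  ]
}}

```text
clock: 11.7
tool_pos: [0.5591, 0.1696, 0.1222]
tcp_rot: [-3.131, 0.243, -0.007]
force: [0.6, 0.0, 0.1]
width: 0.0235
```

```bash
python3 - <<'E'
from h import *
crop("scene",245,215,365,325,6,"pics/g5.png")
s=arm.get_state();print(s['clock'],s['tool_pos'],s['force'],R.from_rotvec(s['tcp_rot']).as_matrix()[:,2])
E
```

```text
11.75 [0.55906784 0.16960769 0.12219187] [-0.33058382 -0.06926226 -0.57428617] [ 4.76019143e-03  6.75656628e-04 -9.99988442e-01]
```

View pics/g5.png

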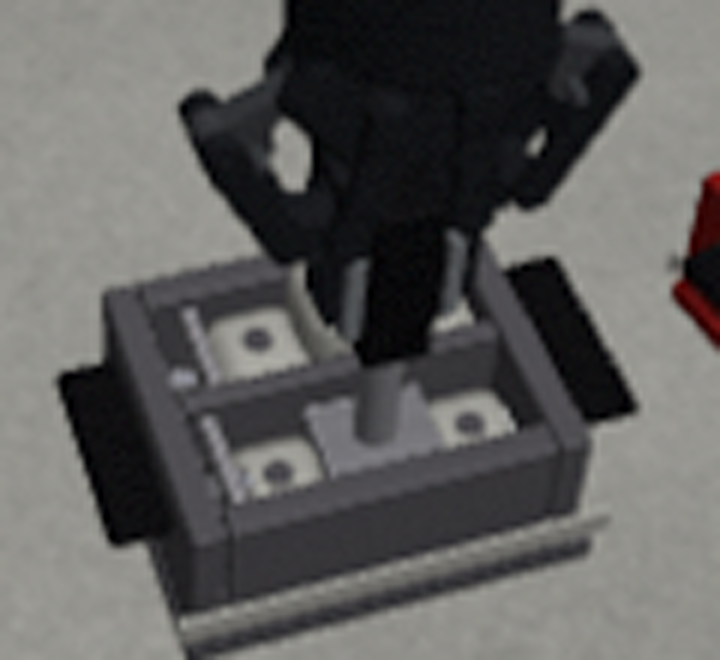

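Call:
{"op": "apply_moves", "data": {
  "plan": [
    [[0,0,0,1,0],[0,0,0,2,0],[0,0,0,2,0]]
  ]
}}

```text
clock: 12.05
tool_pos: [0.5592, 0.1696, 0.1203]
tcp_rot: [-3.131, 0.243, -0.008]
force: [0.1, -0.2, 1.8]
width: 0.0231
```

Call:
{"op": "apply_moves", "data": {
  "plan": [
    [[0,0,0,0.5,0],[0,0,0,1,0],[0,0,0,1,0]]
  ]
}}

```text
clock: 12.35
tool_pos: [0.5593, 0.1696, 0.1193]
tcp_rot: [-3.131, 0.243, -0.008]
force: [-0.4, 0.3, 2.3]
width: 0.0234
```

Call:
{"op": "apply_moves", "data": {
  "plan": [
    [[0,0,0,0.5,0],[0,0,0,1,0],[0,0,0,1,0]]
  ]
}}

```text
clock: 12.65
tool_pos: [0.5593, 0.1696, 0.1181]
tcp_rot: [-3.131, 0.243, -0.008]
force: [0.6, -0.3, 1.0]
width: 0.0233
```

Call:
{"op": "apply_moves", "data": {
  "plan": [
    [[0,0,0,0.5,0],[0,0,0,1,0],[0,0,0,1,0]]
  ]
}}

```text
clock: 12.95
tool_pos: [0.5594, 0.1696, 0.1176]
tcp_rot: [-3.131, 0.243, -0.008]
force: [-1.0, -0.7, 6.6]
width: 0.0234
```

Call:
{"op": "apply_moves", "data": {
  "plan": [
    [[0,0,0,0.5,0],[0,0,0,1,0],[0,0,0,1,0]]
  ]
}}

```text
clock: 13.25
tool_pos: [0.5596, 0.1697, 0.1175]
tcp_rot: [-3.13, 0.243, -0.008]
force: [-2.9, 0.2, 10.5]
width: 0.0234
```

Call:
{"op": "apply_moves", "data": {
  "plan": [
    [[0,0,0,0.5,0],[0,0,0,1,0],[0,0,0,1,0]]
  ]
}}

```text
clock: 13.55
tool_pos: [0.5597, 0.1696, 0.1175]
tcp_rot: [-3.129, 0.244, -0.008]
force: [-2.1, -1.3, 11.5]
width: 0.0231
```

Call:
{"op": "apply_moves", "data": {
  "plan": [
    [[0,0,0,1.1,0],[0,0,0,1.2,0],[0,0,0,1.3,0]]
  ]
}}

```text
clock: 13.85
tool_pos: [0.5597, 0.1696, 0.1174]
tcp_rot: [-3.129, 0.244, -0.007]
force: [-4.4, -0.5, 15.1]
width: 0.0233
```

Call:
{"op": "apply_moves", "data": {
  "plan": [
    [[0,0,0,1.4,0],[0,0,0,1.4,0],[0,0,0,1.4,0]]
  ]
}}

```text
clock: 14.15
tool_pos: [0.5598, 0.1695, 0.1174]
tcp_rot: [-3.128, 0.244, -0.007]
force: [-4.2, -0.3, 15.0]
width: 0.0234
```

Call:
{"op": "apply_moves", "data": {
  "plan": [
    [[0,0,0,1.4,0],[0,0,0,1.4,0],[0,0,0,1.4,0],[0,0,0,1.4,0],[0,0,0,1.4,0],[0,0,0,1.4,0]]
  ]
}}

```text
clock: 14.75
tool_pos: [0.5598, 0.1695, 0.1174]
tcp_rot: [-3.127, 0.244, -0.006]
force: [-4.9, -1.0, 14.6]
width: 0.0233
```

```bash
python3 - <<'E'
from h import *
crop("scene",245,215,365,325,6,"pics/g6.png")
for i in range(4):
    s=arm.get_state();print(s['clock'],s['tool_pos'],s['force'])
E
```

```text
14.8 [0.55983714 0.16951687 0.11740382] [-4.90309422 -0.80320006 15.25570875]
14.8 [0.55983714 0.16951687 0.11740382] [-4.90309422 -0.80320006 15.25570875]
14.8 [0.55983714 0.16951687 0.11740382] [-4.90309422 -0.80320006 15.25570875]
14.8 [0.55983714 0.16951687 0.11740382] [-4.90309422 -0.80320006 15.25570875]
```

View pics/g6.png

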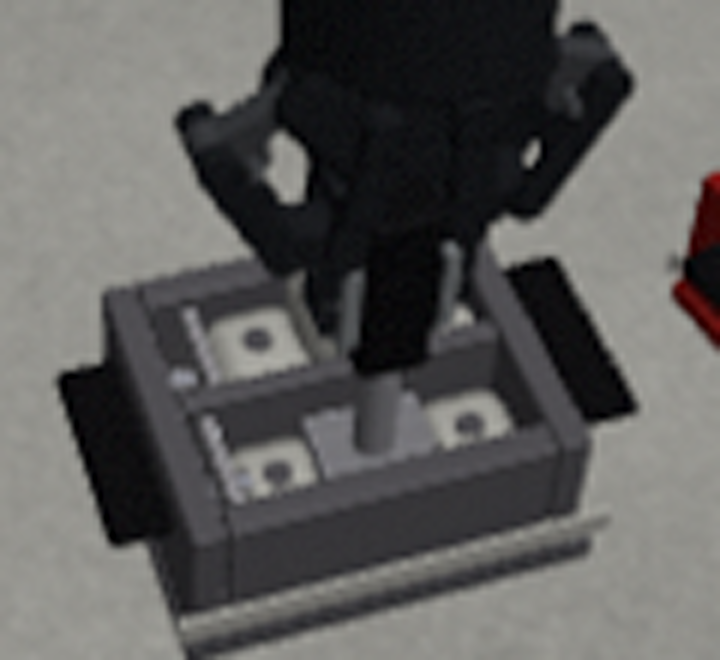

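Call:
{"op": "apply_moves", "data": {
  "plan": [
    [[0,0,0,-2,0],[0,0,0,-6,0],[0,0,0,-12,0],[0,0,0,-25,0],[0,0,0,-45,0],[0,0,0,-65,0],[0,0,0,-80,0],[0,0,0,-85,0],[0,0,0,-85,0]]
  ]
}}

```text
clock: 15.7
tool_pos: [0.5598, 0.1693, 0.2031]
tcp_rot: [-3.126, 0.244, -0.008]
force: [0.1, -0.6, -1.6]
width: 0.0236
```

```bash
python3 - <<'E'
from h import *
crop("scene",245,215,365,325,6,"pics/g7.png")
s=arm.get_state();print(s['clock'],s['tool_pos'],s['force']);print(R.from_rotvec(s['tcp_rot']).as_matrix().round(4))
E
```

```text
15.75 [0.55921137 0.16919159 0.20222745] [-0.38043464  0.58882818 -2.72469545]
[[ 0.9879 -0.1552  0.0041]
 [-0.1552 -0.9879  0.0048]
 [ 0.0033 -0.0053 -1.    ]]
```

View pics/g7.png

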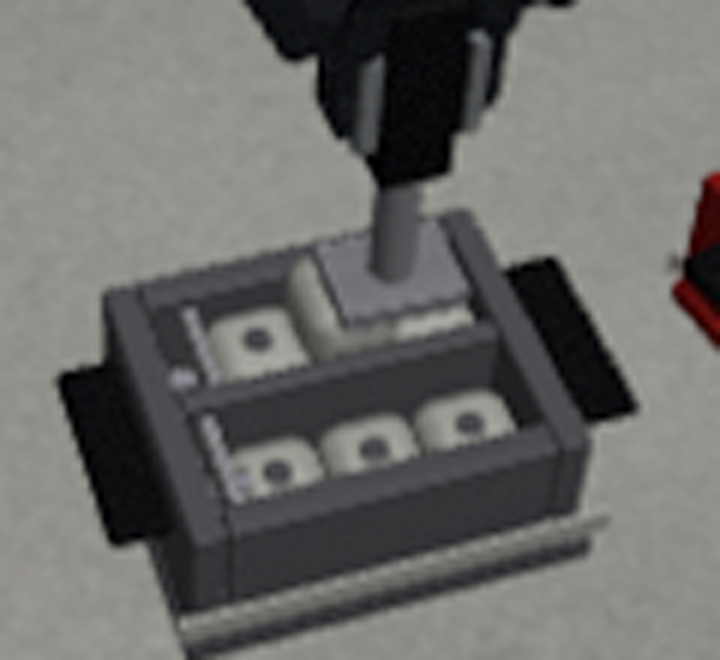

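Call:
{"op": "apply_moves", "data": {
  "plan": [
    [[0,0,10,0,0],[0,-1,25,0,0],[0,-2,38,0,0],[0,-3,45,0,0],[0,-3,45,0,0],[0,-3,45,10,0],[0,-3,45,25,0],[0,-3,45,36,0],[0,-3,45,40,0],[0,-3,45,40,0]]
  ]
}}

```text
clock: 16.75
tool_pos: [0.549, 0.1255, 0.1611]
tcp_rot: [-3.128, 0.243, -0.004]
force: [-1.2, -0.9, -2.5]
width: 0.0237
```

```bash
python3 - <<'E'
from h import *
crop("scene",245,215,365,325,6,"pics/g8.png")
s=arm.get_state();print(s['clock'],s['tool_pos'],s['force']);print(R.from_rotvec(s['tcp_rot']).as_matrix().round(4))
E
```

```text
16.8 [0.54944588 0.12554157 0.16174328] [-0.38611961  0.05261638 -2.63612815]
[[ 0.9879 -0.1549  0.0037]
 [-0.155  -0.9879  0.0044]
 [ 0.0029 -0.0049 -1.    ]]
```

View pics/g8.png

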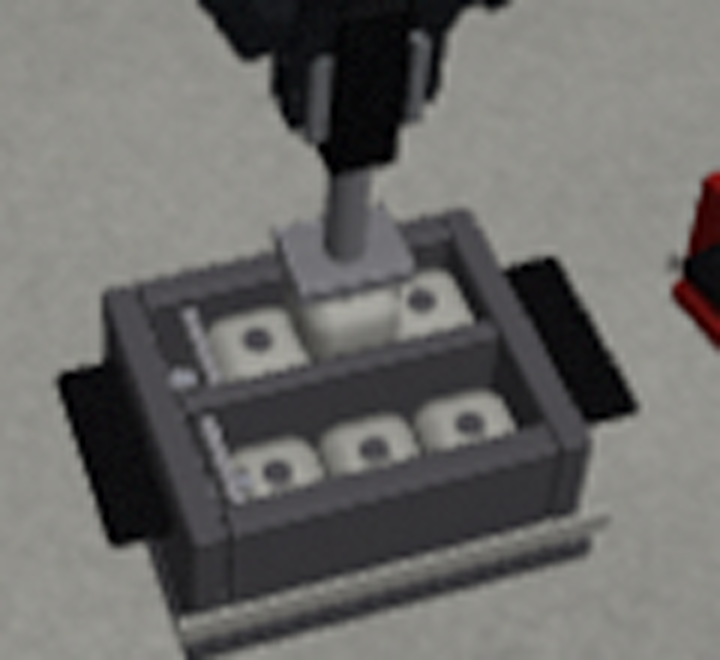

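Call:
{"op": "apply_moves", "data": {
  "plan": [
    [[0,0,0,3,0],[0,0,0,6,0],[0,0,0,8,0],[0,0,0,9.5,0],[0,0,0,10.5,0],[0,0,0,11,0],[0,0,0,11,0]]
  ]
}}

```text
clock: 17.5
tool_pos: [0.5495, 0.1256, 0.1509]
tcp_rot: [-3.127, 0.244, -0.005]
force: [-0.2, 0.1, -0.9]
width: 0.0234
```

Call:
{"op": "apply_moves", "data": {
  "plan": [
    [[0,0,0,1,0],[0,0,0,1.5,0],[0,0,0,2,0],[0,0,0,2,0]]
  ]
}}

```text
clock: 17.9
tool_pos: [0.5496, 0.1257, 0.1489]
tcp_rot: [-3.127, 0.244, -0.005]
force: [-0.3, 1.0, 1.1]
width: 0.0233
```

Call:
{"op": "apply_moves", "data": {
  "plan": [
    [[0,0,0,1,0],[0,0,0,1.5,0],[0,0,0,2,0],[0,0,0,2,0]]
  ]
}}

```text
clock: 18.3
tool_pos: [0.5502, 0.1258, 0.1478]
tcp_rot: [-3.126, 0.244, -0.007]
force: [-2.4, -0.5, 6.3]
width: 0.0234
```

Call:
{"op": "apply_moves", "data": {
  "plan": [
    [[0,0,0,1,0],[0,0,0,1.5,0],[0,0,0,2,0],[0,0,0,2,0]]
  ]
}}

```text
clock: 18.7
tool_pos: [0.5508, 0.1258, 0.1466]
tcp_rot: [-3.126, 0.244, -0.009]
force: [-1.8, -0.4, 7.2]
width: 0.0232
```

Call:
{"op": "apply_moves", "data": {
  "plan": [
    [[0,0,0,1,0],[0,0,0,2,0],[0,0,0,3,0],[0,0,0,3,0]]
  ]
}}

```text
clock: 19.1
tool_pos: [0.5517, 0.126, 0.1445]
tcp_rot: [-3.125, 0.244, -0.011]
force: [-0.5, 0.4, 6.2]
width: 0.0235
```

Call:
{"op": "apply_moves", "data": {
  "plan": [
    [[0,0,0,1,0],[0,0,0,2,0],[0,0,0,3,0],[0,0,0,3,0]]
  ]
}}

```text
clock: 19.5
tool_pos: [0.5524, 0.126, 0.1421]
tcp_rot: [-3.124, 0.244, -0.013]
force: [-0.8, 0.8, 3.8]
width: 0.0233
```

Call:
{"op": "apply_moves", "data": {
  "plan": [
    [[0,0,0,1,0],[0,0,0,2,0],[0,0,0,3,0],[0,0,0,3,0]]
  ]
}}

```text
clock: 19.9
tool_pos: [0.5528, 0.1261, 0.139]
tcp_rot: [-3.124, 0.244, -0.015]
force: [0.6, 0.8, 1.8]
width: 0.0234
```

Call:
{"op": "apply_moves", "data": {
  "plan": [
    [[0,0,0,1,0],[0,0,0,2,0],[0,0,0,2.5,0],[0,0,0,2.5,0]]
  ]
}}

```text
clock: 20.3
tool_pos: [0.5527, 0.126, 0.1361]
tcp_rot: [-3.124, 0.244, -0.014]
force: [0.2, -0.1, -0.9]
width: 0.0232
```

Call:
{"op": "apply_moves", "data": {
  "plan": [
    [[0,0,0,1,0],[0,0,0,2,0],[0,0,0,3,0],[0,0,0,3,0]]
  ]
}}

```text
clock: 20.7
tool_pos: [0.5525, 0.126, 0.1329]
tcp_rot: [-3.125, 0.244, -0.014]
force: [0.6, -0.3, -1.2]
width: 0.0234
```

Call:
{"op": "apply_moves", "data": {
  "plan": [
    [[0,0,0,1,0],[0,0,0,2,0],[0,0,0,2,0]]
  ]
}}

```text
clock: 21.0
tool_pos: [0.5525, 0.126, 0.1308]
tcp_rot: [-3.125, 0.244, -0.014]
force: [0.6, 0.4, -1.2]
width: 0.0234
```

Call:
{"op": "apply_moves", "data": {
  "plan": [
    [[0,0,0,0.5,0],[0,0,0,1,0],[0,0,0,1.5,0],[0,0,0,1.5,0]]
  ]
}}

```text
clock: 21.4
tool_pos: [0.5526, 0.126, 0.1294]
tcp_rot: [-3.125, 0.244, -0.014]
force: [0.1, -0.1, 2.1]
width: 0.0235
```

Call:
{"op": "apply_moves", "data": {
  "plan": [
    [[0,0,0,0.5,0],[0,0,0,1,0],[0,0,0,1,0]]
  ]
}}

```text
clock: 21.7
tool_pos: [0.5527, 0.126, 0.1284]
tcp_rot: [-3.125, 0.244, -0.014]
force: [0.1, 0.1, 1.5]
width: 0.0234
```

Call:
{"op": "apply_moves", "data": {
  "plan": [
    [[0,0,0,0.5,0],[0,0,0,1,0],[0,0,0,1,0]]
  ]
}}

```text
clock: 22.0
tool_pos: [0.5527, 0.126, 0.1272]
tcp_rot: [-3.125, 0.244, -0.014]
force: [0.8, 0.2, 0.6]
width: 0.0234
```

Call:
{"op": "apply_moves", "data": {
  "plan": [
    [[0,0,0,0.5,0],[0,0,0,1,0],[0,0,0,1,0]]
  ]
}}

```text
clock: 22.3
tool_pos: [0.5529, 0.1261, 0.1268]
tcp_rot: [-3.124, 0.245, -0.014]
force: [-1.4, 0.1, 7.4]
width: 0.0233
```

Call:
{"op": "apply_moves", "data": {
  "plan": [
    [[0,0,0,0.5,0],[0,0,0,1,0],[0,0,0,1,0]]
  ]
}}

```text
clock: 22.6
tool_pos: [0.553, 0.1261, 0.1267]
tcp_rot: [-3.124, 0.245, -0.014]
force: [-2.3, -0.6, 10.7]
width: 0.0232
```

Ledge met at TCP z = 0.1267 m, as predicted. Same lean as on the left.

Call:
{"op": "apply_moves", "data": {
  "plan": [
    [[0,0,0,1.1,0],[0,0,0,1.2,0],[0,0,0,1.3,0]]
  ]
}}

```text
clock: 22.9
tool_pos: [0.5531, 0.126, 0.1267]
tcp_rot: [-3.123, 0.245, -0.014]
force: [-3.4, -0.7, 14.0]
width: 0.023
```

Call:
{"op": "apply_moves", "data": {
  "plan": [
    [[0,0,0,1.4,0],[0,0,0,1.4,0],[0,0,0,1.4,0]]
  ]
}}

```text
clock: 23.2
tool_pos: [0.5532, 0.126, 0.1266]
tcp_rot: [-3.122, 0.245, -0.013]
force: [-5.1, -0.8, 15.0]
width: 0.0236
```

Call:
{"op": "apply_moves", "data": {
  "plan": [
    [[0,0,0,1.4,0],[0,0,0,1.4,0],[0,0,0,1.4,0],[0,0,0,1.4,0],[0,0,0,1.4,0],[0,0,0,1.4,0]]
  ]
}}

```text
clock: 23.8
tool_pos: [0.5532, 0.1259, 0.1266]
tcp_rot: [-3.121, 0.246, -0.013]
force: [-5.2, -0.7, 15.8]
width: 0.0232
```

Call:
{"op": "apply_moves", "data": {
  "plan": [
    [[0,0,0,-2,0],[0,0,0,-6,0],[0,0,0,-12,0],[0,0,0,-25,0],[0,0,0,-50,0],[0,0,0,-80,0],[0,0,0,-105,0],[0,0,0,-118,0],[0,0,0,-120,0],[0,0,0,-120,0]]
  ]
}}

```text
clock: 24.8
tool_pos: [0.5518, 0.1248, 0.2463]
tcp_rot: [-3.121, 0.245, -0.012]
force: [0.4, 0.3, -3.1]
width: 0.0236
```

```bash
python3 - <<'E'
from h import *
crop("scene",245,215,365,325,6,"pics/g9.png")
s=arm.get_state();print(s['clock'],s['tool_pos'],s['force']);print(R.from_rotvec(s['tcp_rot']).as_matrix().round(4))
E
```

```text
24.85 [0.55138398 0.12466902 0.24556578] [ 0.31838295 -0.53767142 -2.67430454]
[[ 0.9877 -0.1562  0.0073]
 [-0.1563 -0.9877  0.0096]
 [ 0.0057 -0.0107 -0.9999]]
```

View pics/g9.png

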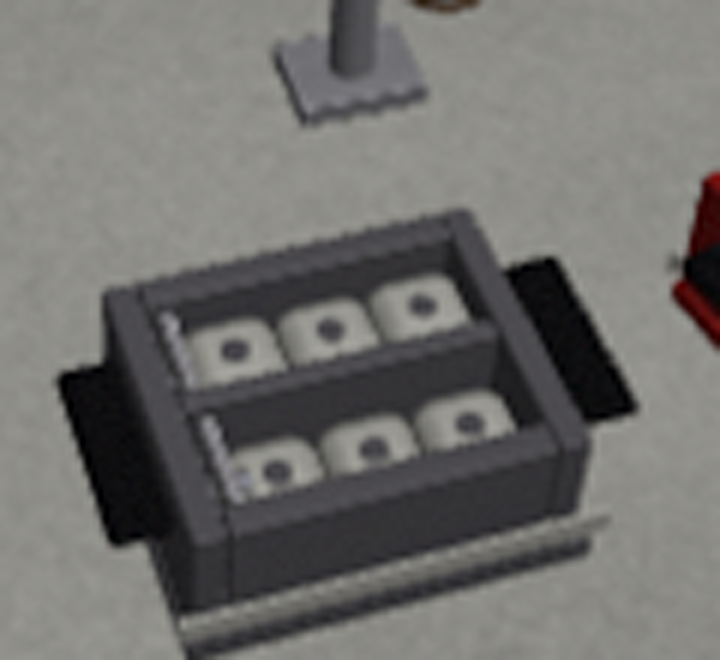

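Call:
{"op": "apply_moves", "data": {
  "plan": [
    [[0,-1,20,0,-0.2],[0,-2,60,0,-0.5],[0,-4,105,0,-0.8],[0,-6,150,0,-1.1],[0,-8,195,0,-1.4],[0,-10,240,0,-1.7],[0,-12,280,0,-1.7],[0,-13,305,0,-1.7],[0,-14,320,0,-1.7],[0,-14,323,0,-1.7]]
  ]
}}

```text
clock: 25.85
tool_pos: [0.4855, -0.1942, 0.2409]
tcp_rot: [-3.132, 0.02, -0.008]
force: [-0.6, 0.4, -1.8]
width: 0.0232
```

Call:
{"op": "apply_moves", "data": {
  "plan": [
    [[0,0,0,20,0],[0,0,0,55,0],[0,0,0,90,0],[0,0,0,120,0],[0,0,0,142,0],[0,0,0,150,0],[0,0,0,150,0],[0,0,0,150,0]]
  ]
}}

```text
clock: 26.65
tool_pos: [0.4869, -0.1927, 0.0915]
tcp_rot: [-3.133, 0.019, -0.009]
force: [0.6, 0.9, -2.4]
width: 0.0232
```

```bash
python3 - <<'E'
from h import *
crop("scene",190,90,340,215,5,"pics/g10.png")
s=arm.get_state();print(s['clock'],s['tool_pos'],s['force']);print(R.from_rotvec(s['tcp_rot']).as_matrix().round(4))
E
```

```text
26.7 [ 0.48709471 -0.19290834  0.09189889] [ 0.53725029 -0.79180247 -2.2076858 ]
[[ 0.9999 -0.0122  0.0066]
 [-0.0123 -0.9999  0.0087]
 [ 0.0065 -0.0088 -0.9999]]
```

View pics/g10.png

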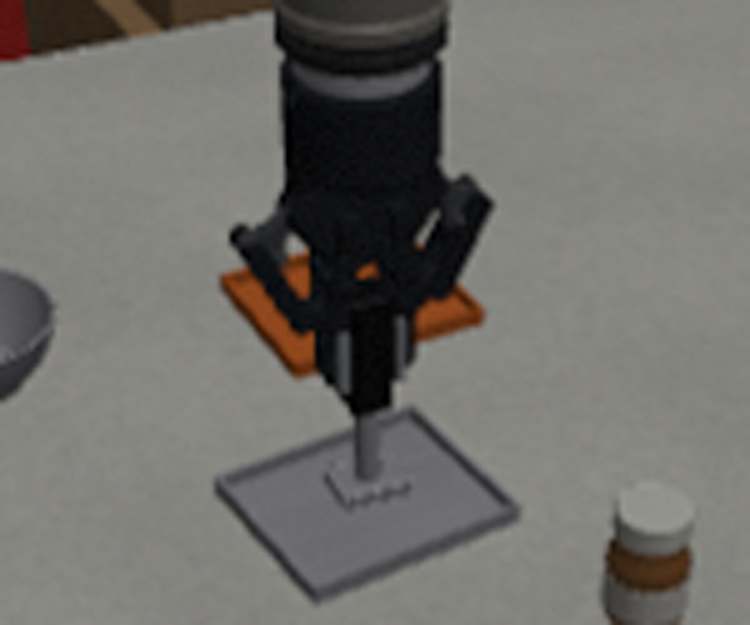

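Sole is about 19 mm above the tray floor, over its middle. Lower slowly.

Call:
{"op": "apply_moves", "data": {
  "plan": [
    [[0,0,0,5,0],[0,0,0,10,0],[0,0,0,14,0],[0,0,0,16,0],[0,0,0,17,0],[0,0,0,18,0],[0,0,0,18.5,0],[0,0,0,18.5,0]]
  ]
}}

```text
clock: 27.5
tool_pos: [0.4873, -0.1928, 0.0734]
tcp_rot: [-3.133, 0.019, -0.01]
force: [0.2, -0.4, -2.0]
width: 0.0232
```

Call:
{"op": "apply_moves", "data": {
  "plan": [
    [[0,0,0,0.5,0],[0,0,0,1,0],[0,0,0,1,0]]
  ]
}}

```text
clock: 27.8
tool_pos: [0.4874, -0.1929, 0.0729]
tcp_rot: [-3.132, 0.02, -0.011]
force: [-1.2, 0.5, 4.7]
width: 0.0231
```

Call:
{"op": "apply_moves", "data": {
  "plan": [
    [[0.35,0,0,0,0],[0.35,0,0,0,0],[0.35,0,0,0,0],[0.6,0,0,0,0],[1,0,0,0,0],[1,0,0,0,0],[1,0,0,0,0],[1,0,0,0,0]]
  ]
}}

```text
clock: 28.6
tool_pos: [0.4874, -0.1929, 0.0728]
tcp_rot: [-3.133, 0.019, -0.011]
force: [-0.1, -0.3, -0.1]
width: 0.0849
```

```bash
python3 - <<'E'
from h import *
crop("scene",190,90,340,215,5,"pics/g11.png")
s=arm.get_state();print(s['clock'],s['tool_pos'],s['force'],s['width'])
E
```

```text
28.65 [ 0.48736901 -0.19287936  0.07286545] [ 0.49330751 -0.1928781   0.27600331] 0.08543689232301115
```

View pics/g11.png

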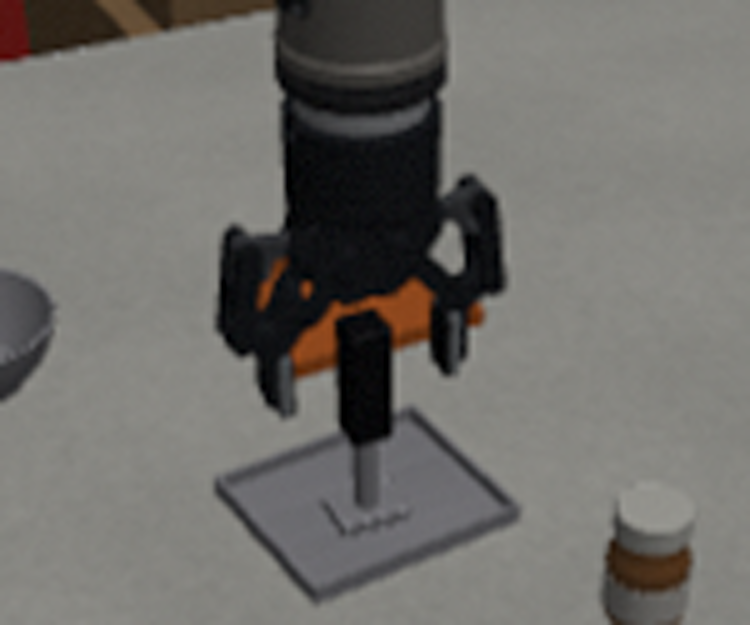

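The tamper stands free between the open fingers; go straight up.

Call:
{"op": "apply_moves", "data": {
  "plan": [
    [[1,0,0,-15,0],[1,0,0,-40,0],[1,0,0,-70,0],[1,0,0,-105,0],[1,0,0,-135,0],[1,0,0,-155,0],[1,0,0,-160,0],[1,0,0,-160,0],[1,0,0,-160,0],[1,0,0,-160,0]]
  ]
}}

```text
clock: 29.65
tool_pos: [0.4855, -0.194, 0.2318]
tcp_rot: [-3.132, 0.02, -0.008]
force: [-0.3, -0.7, -0.0]
width: 0.0854
```

```bash
python3 - <<'E'
from h import *
im=cv2.cvtColor(arm.capture("scene"),cv2.COLOR_RGB2BGR);cv2.imwrite("pics/f_scene.png",im)
cv2.imwrite("pics/f_top.png",cv2.cvtColor(arm.capture("top"),cv2.COLOR_RGB2BGR))
crop("scene",245,215,365,325,5,"pics/f_box.png",im)
# level check: dots at common unknown height per trough
s=arm.get_state();print(s['clock'],s['tool_pos'],s['force'],s['width'])
E
```

```text
29.75 [ 0.4857079  -0.19414545  0.23192407] [ 0.51066729  0.68041383 -0.07959247] 0.0853542305122147
```

View pics/f_scene.png

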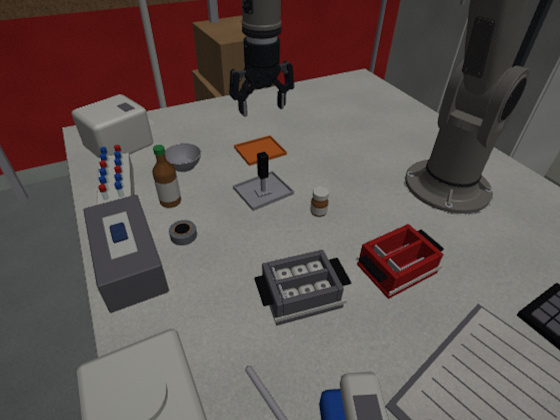

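View pics/f_box.png

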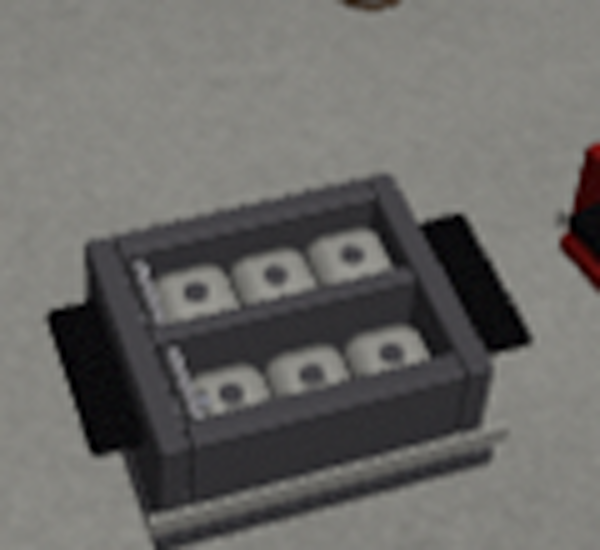

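View pics/f_top.png

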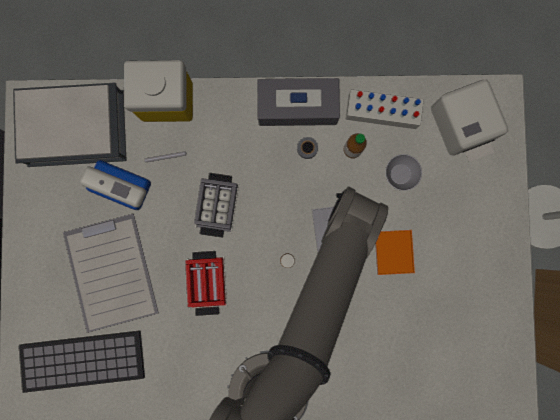

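```bash
python3 -c "
from cell import arm
print(arm.hand_in())"
```

```text
the job is handed in; nothing more can be done
None
```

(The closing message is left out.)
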